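Line up the lidded dishes on the serving mat

ROBOT

A 6-joint arm with a two-finger parallel gripper is mounted at the origin on the work surface. World frame = base frame: x ahead of the robot, y to its left, z up, the work surface at z = 0. Lengths are in mm, angles in degrees, forces in N, time in s.
With the tool pointing down it reaches from about 350 to 850 mm from the base axis. Payload 8.1 kg.
Tool frame: the origin (TCP) lies midway between the tips of the shut fingers; the grasp point (between the pads) lies 19 mm behind it (r.grasp_offset is the distance from the TCP to the grasp point, in mm); z points along the fingers, x is the direction in which the jaws open and shut, and the axes are right-handed (so a half turn about z gives the same grasp; the last joint's range is limited). The gripper opens to 85 mm and grips with 20 to 120 N. Pads are 22 mm wide; open, the fingers measure 114 mm over their backs; the gripper's body (76 mm by 85 mm) begins 54 mm behind the grasp point. The pads swing forward as they close: fully open they stand 13 mm farther back than shut.
Start: joints at [-75.539, 7.471, 85.268, -0, 87.261, -4.893], TCP at [198.867, -566.089, 231.292] pointing down, gripper open.
Joint ranges: [-169.43, 169.43], [-51.17, 129.36], [1.28, 143.12], [-76.62, 256.62], [0, 156.53], [-152.29, 152.29]. Speed limits (degrees/s): [136.94, 136.94, 159.86, 180, 180, 180].

INTERFACE

Orientations are given as [roll, pitch, yaw] about the fixed x, y, z axes, in that order (R = Rz(yaw) Ry(pitch) Rx(roll)).
In Python, from bench import r, optics, hand_in gives the robot as it stands.
- The arm moves only by the shell command python3 -m pendant 'ROWS' [FORCE]. ROWS is JSON, a list of rows, each a list of 5 numbers: the opening, from 0 (shut) to 1 (fully open), then the shift along the tool's x, y, z in mm, then the turn about the tool's z in degrees. A call has 1 to 10 rows; each row shifts and turns the commanded pose from where the row before left it, along the tool's axes as they then stand; what a row does not reach is not made up. A row lasts 1/10 s, in which the tool goes at most 50 mm and 8.59 degrees, less where a joint would pass 70% of its speed; a pose out of reach is approached as far as the arm can. A call with a gripper value outside its range is refused whole. The fingers move at their own pace and stop on an object; FORCE is the grip in N (left out, the last holds). Time passes only in rows, so rows that do not move let the fingers close. It gives the time, the measured TCP pose, the force and the opening at its end, in the units of the state.
- r.sense(): the state, without advancing time (a new reading comes with each control period).
- optics.snapshot(name): name is "scene" or "top"; returns (picture, depth): 480x640x3 uint8, blue, green, red; 480x640 float32, mm along the optical axis (not along the pixel's ray), 0 where there is no reading.
- optics.camera_params(name): a dict with "camera_matrix" (3x3 intrinsics, pixels), "k1" (the pictures are not rectified: a ray, as slopes to the right and down, at radius r is drawn at 1 + k1 r^2 times it, then the intrinsics apply), "eye" and "orientation" of the camera in the world. Camera axes: x right, y down, z forward; pixel columns grow to the right and rows downward; lengths in mm; the calibration is good to about 2 mm. A picture is of the moment at which its call begins. camera_params takes no time and is no camera call.
- hand_in(): hands the job in, once; it reports no verdict.
Trained networks look in the newest picture that a camera, given by its name, has taken for a name from the list of things; names that differ only in an ending like _2 or _b are one class to them, and where a whole thing is asked for, a point or a joint stands for the part that bears it (a point fixed in the world has none). Each returns a list of dicts, best first, with "score" (0 to 1); they miss things now and then, are a little off and sometimes report something else, mostly with a low value. They report only what shows in the picture. A call takes as long as a camera call. They do not tell look-alikes from the thing itself.
- optics.search_frame(camera, query): "at" ([x, y, z] in mm, in world coordinates, good to about 4 mm: the middle of the surface that is visible of it).
The state is a dict: "time": time; "joint_pos": joint angles; "qd": joint speeds; "joint_efforts": joint torques, N m; "tool_pos": TCP position; "tcp_rot": TCP orientation; "ft_force": force on the tool from outside, world axes, zero at the start; "wrist_torque": the same for the moment, N m; "finger_gap": finger opening in mm.
Only numpy, scipy, OpenCV 4.12 (cv2) and the standard library are available. Lean on these libraries where they do the work, as an engineer would, in place of code of your own. Each camera call takes 0.05 s, during which the arm holds its last target. There are 200 camera calls.

TASK

Slide the three lidded dishes along the counter onto the serving mat so that they make a straight, even row: the big one centred in the large middle outline and a small one centred in each end outline (either small dish at either end). They are full, so keep them flat on the counter and never lift them, and leave everything else on the counter where it stands.

Things in the scene. Friction and masses are not known exactly. Their poses are not given: they have to be found in the camera images.
- big_dish: Big round lidded dish: white stoneware with a flat, smooth wooden lid fixed on, plain cylinder 125 mm in diameter, 56 mm high, no knob or handle, about 0.75 kg. Origin: centre of its underside, on the counter; z up. Its yaw is meaningless.
- small_dish_a: Small round lidded dish, the twin of the other one: white stoneware with a flat, smooth wooden lid fixed on, plain cylinder 95 mm in diameter, 46 mm high, no knob or handle, about 0.45 kg. Origin: centre of its underside, on the counter; z up. Its yaw is meaningless.
- small_dish_b: Small round lidded dish, the twin of the other one: white stoneware with a flat, smooth wooden lid fixed on, plain cylinder 95 mm in diameter, 46 mm high, no knob or handle, about 0.45 kg. Origin: centre of its underside, on the counter; z up. Its yaw is meaningless.
- mat: Flat cork-coloured serving mat, 160 mm (its x) by 440 mm (its y), paper-thin (under 1 mm) and stuck down, so dishes slide onto it without catching; printed on it in a line along its y axis are three dark ring outlines, each 8 mm wide and just larger than its dish: the large one in the middle, a small one at each end. Origin: its centre.
- spot_mid (a point): Centre of the large middle outline on the mat (mat origin), at counter height.
- spot_left (a point): Centre of the small outline at the mat's +y end, 150 mm from the middle one.
- spot_right (a point): Centre of the small outline at the mat's -y end, 150 mm from the middle one.
- salt_cellar: Bystander, loose: pale stone salt cellar, 44 mm in diameter, 50 mm high, standing just beyond the mat. Origin: centre of its underside.
- pepper_pot: Bystander, loose: dark wooden pepper pot, 44 mm in diameter, 68 mm high, standing just beyond the mat. Origin: centre of its underside.
- jam_jar: Bystander, loose: amber jam jar, 60 mm in diameter, 95 mm high. Origin: centre of its underside.
- tea_can: Bystander, loose: plain steel tea can, 60 mm in diameter, 100 mm high. Origin: centre of its underside. Low fixed kitchenware (a scale 30 mm and an open box 70 mm high) stands along the far edge of the counter, all of it beyond x = 0.82 m; larger appliances stand beyond 0.5 m to either side (|y|).
- mug: Bystander, loose: white mug, 80 mm in diameter, 90 mm high; its handle reaches 75 mm from the axis. Origin: centre of its underside.
- bowl: Bystander, loose: green glass bowl, 120 mm in diameter at the rim, 45 mm high. Origin: centre of its underside.
- spoon: Bystander, loose: wooden spoon about 200 mm long, lying to the right on the counter along its own x axis. Origin: about its middle.
Mind the look-alikes: they are no part of the job. What is shaped like the small_dish_b but red is not meant.

How it is judged (in metres and radians):
At the end, for the whole second after the job is handed in: The big dish's centre is within 12 mm of the middle outline's centre, and one small dish's centre is within 12 mm of each end outline's centre; all three stand flat (within 0.1 rad) and at rest (horizontal distance between big_dish and spot_mid below 0.012 m and ((horizontal distance between small_dish_a and spot_left below 0.012 m and horizontal distance between small_dish_b and spot_right below 0.012 m) or (horizontal distance between small_dish_a and spot_right below 0.012 m and horizontal distance between small_dish_b and spot_left below 0.012 m)) and angle between each of big_dish, small_dish_a, small_dish_b's own z axis and vertical below 0.1 rad and linear speed of each of big_dish, small_dish_a, small_dish_b below 0.01 m/s); the robot touches nothing.
It fails at once if a dish is lifted more than 15 mm off the counter or tipped over 0.3 rad (height (world z) of any of big_dish, small_dish_a, small_dish_b above 0.015 m or angle between any of big_dish, small_dish_a, small_dish_b's own z axis and vertical above 0.3 rad).
It fails at once if a bystander is moved more than 20 mm (distance of any of salt_cellar, pepper_pot, jam_jar, tea_can, mug, bowl, spoon from where it was at the start of the episode above 0.02 m).
It also fails if it takes over 72 s, if anything falls off the work surface, if the arm or the gripper's body presses on something with over 40 N, if the wrist force passes 120 N, or if a joint passes its speed limit or range.

## Working session

There is one attempt and no reset: what is moved stays moved. The work goes in short steps, Python scripts to look and compute and a shell command to move; the robot and the scene stay as the last step left them, time stands still between calls to the robot, and variables do not carry over. Pictures are saved under pics/ and viewed, about 8 in all and at most 12, crops included, and the job is handed in when it is done.

```bash
mkdir -p pics; ls
cat > h.py <<'E'
import numpy as np, cv2
from bench import r, optics
def snap(name,fn=None):
    im,d=optics.snapshot(name)
    if fn: cv2.imwrite('pics/'+fn,im)
    return im,d
def params(name):
    p=optics.camera_params(name); return p
E
python3 - <<'E'
from h import *
for c in ("scene","top"):
    print(c,params(c)); snap(c,c+'0.png')
for q in ["big_dish","small_dish_a","mat","salt_cellar","pepper_pot","jam_jar","tea_can","mug","bowl","spoon"]:
    print(q,[(np.round(o['at']).tolist(),round(o['score'],2)) for o in optics.search_frame("top",q)])
print(r.sense())
E
```

```text
pics
scene {'camera_matrix': array([[450.49669454,   0.        , 314.43571716],
       [  0.        , 450.49669454, 238.29414417],
       [  0.        ,   0.        ,   1.        ]]), 'k1': -0.03613805888992379, 'eye': array([1166.05316761,  137.32730401,  894.33904594]), 'orientation': array([-142.42253036,   -0.45680888,  104.74201146])}
top {'camera_matrix': array([[460.54171592,   0.        , 322.43341483],
       [  0.        , 460.54171592, 240.7102496 ],
       [  0.        ,   0.        ,   1.        ]]), 'k1': -0.04749309352458092, 'eye': array([ 420.13386595,  -22.53365637, 1183.11305899]), 'orientation': array([-173.98665076,    0.44702065,  -89.52606283])}
big_dish [([560.0, 314.0, 58.0], 0.58)]
small_dish_a [([709.0, -23.0, 42.0], 0.95), ([500.0, -328.0, 46.0], 0.93), ([304.0, -173.0, 50.0], 0.87), ([649.0, -342.0, 48.0], 0.7)]
mat [([494.0, 0.0, 2.0], 0.71)]
salt_cellar [([581.0, 115.0, 53.0], 0.8), ([603.0, -500.0, 15.0], 0.41)]
pepper_pot [([601.0, -85.0, 60.0], 0.51)]
jam_jar [([740.0, -263.0, 97.0], 0.91)]
tea_can [([735.0, 228.0, 105.0], 0.6), ([402.0, -502.0, 18.0
[... 152 characters left out ...]
492.0, -0.0, -2.0], 0.23)]
{'time': 0.6, 'joint_pos': array([-7.55384225e+01,  7.46949188e+00,  8.52652838e+01,  2.43438345e-04,
        8.72613940e+01, -4.88962870e+00]), 'qd': array([-0.02788596,  0.00584521, -0.06235549,  0.078656  , -0.02682863,
       -0.0635588 ]), 'joint_efforts': array([ 8.27282111e-04, -5.68955505e+01, -5.00599086e+01, -1.55785747e-04,
        1.70346782e-03, -3.70072075e-05]), 'tool_pos': array([ 198.87759487, -566.10849447,  231.33383785]), 'tcp_rot': array([ 1.79999916e+02, -3.83706561e-03, -7.06488055e+01]), 'ft_force': array([ 0.51682992,  0.8590508 , -0.36703273]), 'wrist_torque': array([ 0.00773816,  0.00777762, -0.05781634]), 'finger_gap': 85.74180825801336}
```

View pics/top0.png

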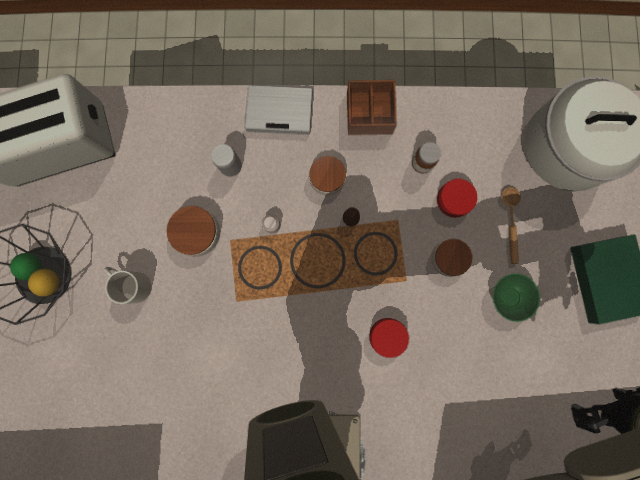

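View pics/scene0.png

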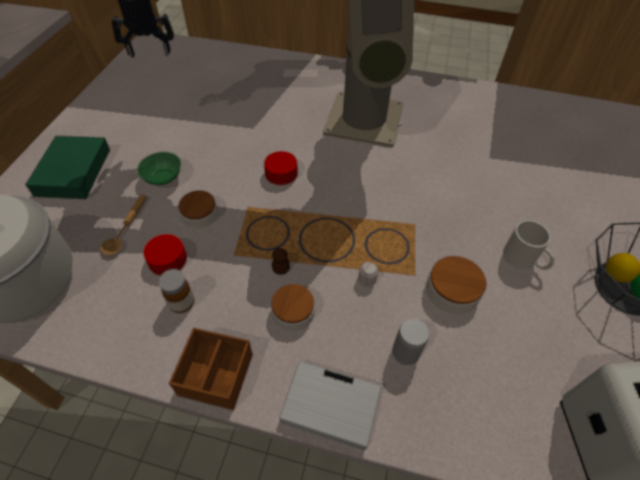

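The top view shows the mat with its rings at pixels (260,267), (318,261) and (376,254). The big dish is at (191,231), the small dishes at (328,174) and (453,257), and the red look-alikes at (457,197) and (389,338). The scene view confirms this layout. Salt and pepper stand just beyond the mat.

My plan is to push each dish with the fingers half open, as a two-point cradle. First I'll measure the centres.

```bash
cat >> h.py <<'E'
from scipy.spatial.transform import Rotation as R
def world(name,uv,z):
    p=params(name);K=p['camera_matrix']
    d=(np.asarray(uv,float).reshape(-1,2)-K[[0,1],[2,2]])/K[0,0]
    s=d.copy()
    for _ in range(8): s=d/(1+p['k1']*(s**2).sum(1,keepdims=True))
    ray=np.c_[s,np.ones(len(s))]@R.from_euler('xyz',p['orientation'],degrees=True).as_matrix().T
    e=p['eye']; return (e+ray*((z-e[2])/ray[:,2])[:,None])[:,:2]
def pix(name,P):
    p=params(name);c=R.from_euler('xyz',p['orientation'],degrees=True).as_matrix().T@(np.asarray(P,float)-p['eye'])
    s=c[:2]/c[2]; return p['camera_matrix'][0,0]*s*(1+p['k1']*(s@s))+p['camera_matrix'][:2,2]
def sat(im): return cv2.GaussianBlur(cv2.cvtColor(im,cv2.COLOR_BGR2HSV),(3,3),0)
def lid(im,xy,h,rad,cam='top'):
    """lid centre: brown pixels near the guess, hull on plane z=h, circle"""
    S=sat(im);u,v=pix(cam,[*xy,h]).astype(int);m=np.zeros(im.shape[:2],np.uint8)
    cv2.circle(m,(u,v),int(rad*.62),255,-1)
    br=((S[...,1]>95)&(S[...,0]<16)).astype(np.uint8)*255
    b=cv2.morphologyEx(br&m,cv2.MORPH_OPEN,np.ones((3,3)))
    c=max(cv2.findContours(b,0,1)[0],key=cv2.contourArea)
    w=world(cam,cv2.convexHull(c),h)
    (cx,cy),rr=cv2.minEnclosingCircle(w.astype(np.float32))
    M=cv2.moments(c);return np.round([cx,cy],1),round(rr,1),world(cam,[M['m10']/M['m00'],M['m01']/M['m00']],h)[0].round(1)
def mat(im,cam='top'):
    S=sat(im);b=((S[...,1]>95)&(abs(S[...,0].astype(int)-14)<7)).astype(np.uint8)*255
    k=np.zeros_like(b);u,v=pix(cam,[494,0,0]).astype(int);cv2.rectangle(k,(u-100,v-50),(u+100,v+50),255,-1)
    b=cv2.morphologyEx(cv2.morphologyEx(b&k,cv2.MORPH_OPEN,np.ones((3,3))),cv2.MORPH_CLOSE,np.ones((9,9)))
    c=max(cv2.findContours(b,0,1)[0],key=cv2.contourArea)
    return cv2.minAreaRect(world(cam,cv2.convexHull(c),0).astype(np.float32))
E
python3 - <<'E'
from h import *
im,d=snap('top')
S=sat(im)
for n,(u,v) in dict(lidA=(328,174),lidB=(453,257),big=(191,231),mat=(289,250),matshadow=(318,262),counter=(300,330)).items(): print(n,S[v,u])
print(lid(im,(709,-23),46,47.5),lid(im,(500,-328),46,47.5),lid(im,(560,314),56,62.5))
print(mat(im)); print(world('top',[[260,267],[318,261],[376,254]],0).round(1))
g=cv2.cvtColor(im,cv2.COLOR_BGR2GRAY)
# ring centres: dark pixels on the mat, ellipse fitted
for q,rr in (((480,150),28),((494,0),34),((508,-150),28)):
    u,v=pix('top',[*q,0]).astype(int); w=g[v-rr:v+rr,u-rr:u+rr]
    t=((w<cv2.GaussianBlur(w,(0,0),8)*.8)*255).astype(np.uint8)
    c=max(cv2.findContours(t,0,1)[0],key=lambda c:len(cv2.convexHull(c)))
    e=cv2.fitEllipse(cv2.convexHull(c)); print(e,world('top',[e[0][0]+u-rr,e[0][1]+v-rr],0))
for n,h,uv in (('salt',50,(271,222)),('pepper',68,(351,215)),('tea',100,(222,156))): print(n,world('top',uv,h))
E
```

```text
lidA [ 10 157 108]
lidB [ 10 155  64]
big [ 10 155 104]
mat [ 14 145 126]
matshadow [ 13 145  88]
counter [ 12  46 100]
(array([710.1, -23.5]), 46.3, array([710.1, -23.5])) (array([ 502.1, -336.9]), 46.1, array([ 501.8, -336.8])) (array([563.8, 314.6]), 61.3, array([563.4, 314.7]))
((514.4190063476562, 2.919189453125), (200.17349243164062, 439.10418701171875), 7.372827529907227)
[[ 475.5  147.8]
 [ 492.1   -1.3]
 [ 511.3 -150.5]]
((28.201711654663086, 30.385482788085938), (43.05780029296875, 44.69974899291992), 54.97640609741211) [[474.45988462 149.85531122]]
((34.328948974609375, 33.88846969604492), (54.57087326049805, 56.42116928100586), 172.9175567626953) [[4.94982439e+02 4.48288425e-01]]
((28.214799880981445, 26.2230167388916), (43.014015197753906, 43.780128479003906), 146.63388061523438) [[ 513.29772169 -148.4667242 ]]
salt [[585.28663035 115.67804809]]
pepper [[601.3537956  -82.29236326]]
tea [[738.93835603 232.17170779]]
```

```bash
python3 -m pendant '[[0.6,0,0,0,-8.4],[0.6,0,0,0,-8.4],[0.6,0,0,0,-8.4],[0.6,0,0,0,-8.4],[0.6,0,0,0,-8.4],[0.6,0,0,0,-8.4],[0.6,0,0,0,-8.4],[0.6,0,0,0,-8.4]]'
python3 -m pendant '[[0.6,36,-22,13,0],[0.6,36,-22,13,0],[0.6,36,-22,13,0],[0.6,36,-22,13,0],[0.6,36,-22,13,0],[0.6,36,-22,13,0],[0.6,36,-22,13,0],[0.6,36,-22,13,0],[0.6,0,0,0,0],[0.6,0,0,0,0]]'
```

```text
time: 1.45
tool_pos: [198.9, -566.1, 231.3]
tcp_rot: [-180.0, 0.0, -3.1]
ft_force: [-0.6, 0.1, 0.5]
finger_gap: 51.2
time: 2.45
tool_pos: [497.4, -406.7, 126.6]
tcp_rot: [-180.0, 0.1, -3.3]
ft_force: [-1.2, 0.1, 0.4]
finger_gap: 51.3
```

```bash
python3 -m pendant '[[0.6,0,0,30,0],[0.6,0,0,30,0],[0.6,0,0,30,0],[0.6,0,0,20,0],[0.6,0,0,0,0],[0.6,0,-10,0,0],[0.6,0,-15,0,0],[0.6,0,-15,0,0],[0.6,0,-15,0,0],[0.6,0,-15,0,0]]'
python3 -m pendant '[[0.6,0,-15,0,0],[0.6,0,-15,0,0],[0.6,0,-15,0,0],[0.6,0,-15,0,0],[0.6,0,-15,0,0],[0.6,0,-15,0,0],[0.6,0,-10,0,0],[0.6,0,-5,0,0],[0.6,0,0,0,0],[0.6,0,0,0,0]]'
python3 - <<'E'
from h import *
im,d=snap('top','t1.png'); print(lid(im,(513,-165),46,47.5))
im,d=snap('scene'); print(lid(im,(513,-165),46,47.5,'scene'))
E
```

```text
time: 3.45
tool_pos: [502.5, -337.8, 19.5]
tcp_rot: [179.8, -0.2, -3.4]
ft_force: [-1.4, -6.8, 5.7]
finger_gap: 51.1
time: 4.45
tool_pos: [508.3, -232.3, 18.2]
tcp_rot: [180.0, -0.1, -3.4]
ft_force: [2.4, -1.9, 1.9]
finger_gap: 51.2
(array([ 525.5, -157. ]), 66.8, array([ 527.3, -153. ]))
(array([ 521.9, -162.1]), 71.9, array([ 515. , -170.2]))
```

View pics/t1.png

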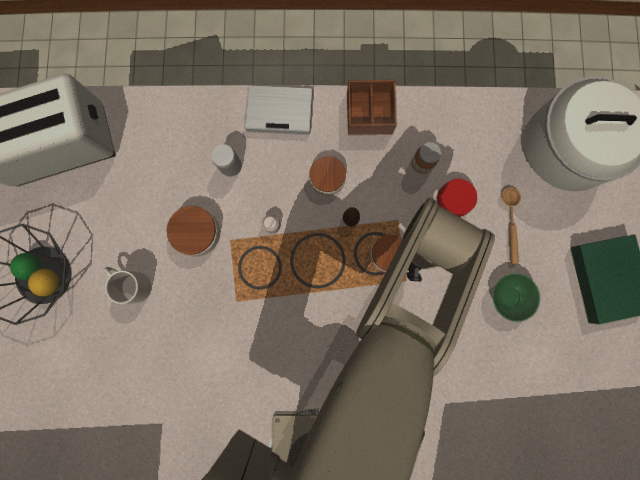

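```bash
python3 -m pendant '[[0.6,0,-10,0,0],[0.6,0,-10,0,0],[0.6,0,-7,0,0],[0.6,0,-3,0,0],[0.6,0,0,0,0],[0.6,0,0,0,0],[0.6,0,20,0,0],[0.6,0,20,-40,0],[0.6,0,20,-40,0],[0.6,0,20,-40,0]]'
python3 -m pendant '[[0.6,0,40,0,0],[0.6,0,40,0,0],[0.6,0,40,0,0],[0.6,0,40,0,0],[0.6,0,0,0,0]]'
python3 - <<'E'
from h import *
im,d=snap('top'); u,v=pix('top',[513,-155,46]).astype(int)
cv2.imwrite('pics/c1.png',cv2.resize(im[v-60:v+60,u-80:u+80],None,fx=5,fy=5)); print(u-80,v-60)
im2,d=snap('scene');S=sat(im)
for a in range(-4,5): print(S[v,u+6*a].tolist(),end=' ')
E
```

```text
time: 5.55
tool_pos: [503.3, -282.5, 137.2]
tcp_rot: [-179.9, 0.2, -3.4]
ft_force: [0.7, -0.3, -0.7]
finger_gap: 51.4
time: 6.05
tool_pos: [492.8, -446.4, 135.6]
tcp_rot: [-180.0, 0.1, -3.7]
ft_force: [0.1, 0.8, -0.2]
finger_gap: 51.4
299 191
[9, 28, 61] [11, 154, 70] [11, 157, 76] [11, 157, 74] [10, 155, 70] [10, 150, 65] [10, 147, 67] [12, 142, 107] [13, 58, 171]
```

View pics/c1.png

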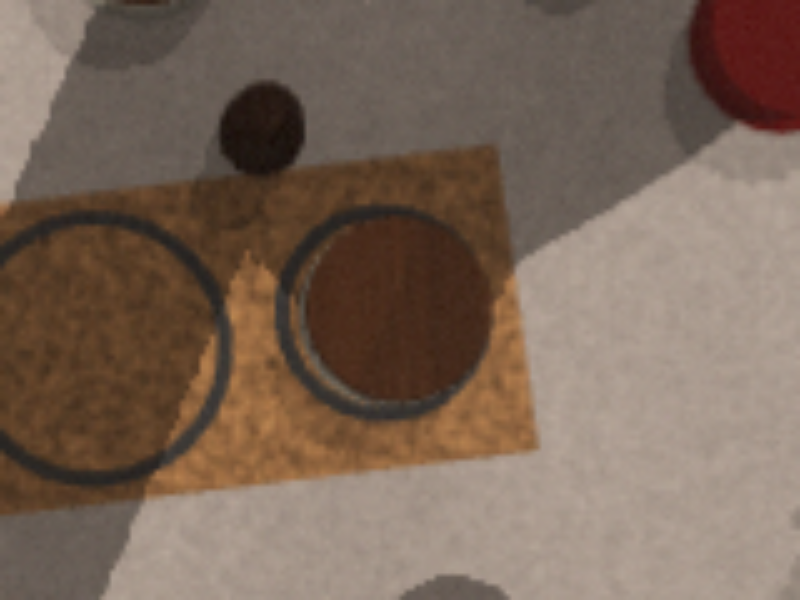

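The crop shows the first small dish in the right ring. Its lid centre is at about crop (398,307), and it sits a little short (towards −y). I'll switch the lid measurement to depth so the mat colour can't interfere.

```bash
cat >> h.py <<'E'
def lidz(im,d,xy,h,rad,cam='top'):
    """lid centre from depth: pixels whose height is about h, near the guess"""
    p=params(cam);vv,uu=np.mgrid[:480,:640];uv=np.c_[uu.ravel(),vv.ravel()]
    K=p['camera_matrix'];s0=(uv-K[[0,1],[2,2]])/K[0,0];s=s0.copy()
    for _ in range(6): s=s0/(1+p['k1']*(s**2).sum(1,keepdims=True))
    P=(np.c_[s,np.ones(len(s))]*d.reshape(-1,1))@R.from_euler('xyz',p['orientation'],degrees=True).as_matrix().T+p['eye']
    ok=(abs(P[:,2]-h)<14)&(np.hypot(*(P[:,:2]-xy).T)<rad*1.5)&(d.ravel()>0)
    m=cv2.morphologyEx(ok.reshape(480,640).astype(np.uint8),cv2.MORPH_OPEN,np.ones((5,5)))
    c=max(cv2.findContours(m,0,1)[0],key=cv2.contourArea);w=world(cam,c,h)
    (cx,cy),rr=cv2.minEnclosingCircle(w.astype(np.float32));M=cv2.moments(c)
    return np.round([cx,cy],1),round(rr,1),world(cam,[M['m10']/M['m00'],M['m01']/M['m00']],h)[0].round(1)
E
python3 - <<'E'
from h import *
print(world('top',[378.6,252.5],46))
im,d=snap('top')
for q in (((512,-155),46,47.5),((710,-23),46,47.5),((563,314),56,62.5)): print(lidz(im,d,*q),lid(im,*q))
E
```

```text
[[ 511.53202939 -151.96027114]]
(array([ 511.7, -150.8]), 47.0, array([ 512.3, -150.7])) (array([ 513.1, -153.1]), 72.4, array([ 514.5, -155.6]))
(array([710.1, -23.8]), 47.3, array([710.6, -23.8])) (array([710.1, -23.5]), 46.3, array([710.3, -23.4]))
(array([563.5, 314.8]), 62.0, array([563.9, 314.4])) (array([563.7, 314.8]), 61.4, array([563.4, 314.6]))
```

```bash
python3 -m pendant '[[0.6,6,-42.5,0,0],[0.6,6,-42.5,0,0],[0.6,6,-42.5,0,0],[0.6,6,-42.5,0,0],[0.6,6,-42.5,0,0],[0.6,6,-42.5,0,0],[0.6,6,-42.5,0,0],[0.6,6,-42.5,0,0],[0.6,6,-42.5,0,0]]'
python3 -m pendant '[[0.6,6,-42.5,0,0],[0.6,6,-42.5,0,0],[0.6,6,-42.5,0,0],[0.6,6,-42.5,0,0],[0.6,6,-42.5,0,0],[0.6,6,-42.5,0,0],[0.6,6,-42.5,0,0],[0.6,6,-42.5,0,0],[0.6,6,-42.5,0,0]]'
python3 -m pendant '[[0.6,0,0,0,-8.5],[0.6,0,0,0,-8.5],[0.6,0,0,0,-8.5],[0.6,0,0,0,-8.5],[0.6,0,0,0,-8.5],[0.6,0,0,0,-8.5],[0.6,0,0,0,-8.5],[0.6,0,0,0,-8.5],[0.6,0,0,0,-8.5],[0.6,0,0,0,-8.5]]'
python3 -m pendant '[[0.6,0,0,0,-8.5],[0.6,0,0,0,0],[0.6,0,0,0,0]]'
```

```text
time: 7.1
tool_pos: [571.0, -60.6, 137.2]
tcp_rot: [-180.0, 0.0, -3.3]
ft_force: [0.4, -0.7, 0.4]
finger_gap: 51.2
time: 8.0
tool_pos: [646.9, 317.6, 137.2]
tcp_rot: [-180.0, 0.1, -3.3]
ft_force: [1.2, 0.3, 0.2]
finger_gap: 51.1
time: 9.0
tool_pos: [646.8, 315.8, 137.0]
tcp_rot: [-179.9, 0.0, 82.0]
ft_force: [0.2, 0.0, -0.1]
finger_gap: 51.3
time: 9.3
tool_pos: [647.5, 315.3, 137.2]
tcp_rot: [-180.0, -0.0, 89.9]
ft_force: [0.2, 0.8, -0.4]
finger_gap: 51.2
```

```bash
python3 -m pendant '[[0.6,0,0,40,0],[0.6,0,0,40,0],[0.6,0,0,38,0],[0.6,0,0,0,0],[0.6,0,-10,0,0],[0.6,0,-15,0,0],[0.6,0,-15,0,0],[0.6,0,-15,0,0],[0.6,0,-15,0,0],[0.6,0,-12,0,0]]'
python3 -m pendant '[[0.6,0,-6,0,0],[0.6,0,-2,0,0],[0.6,0,0,0,0],[0.6,0,0,0,0],[0.6,0,20,0,0],[0.6,0,20,-40,0],[0.6,0,20,-40,0],[0.6,0,0,-40,0],[0.6,0,0,0,0]]'
python3 - <<'E'
from h import *
im,d=snap('top')
q=((490,314),56,62.5); print(lidz(im,d,*q),lid(im,*q))
im,d=snap('scene','s2.png');print(lidz(im,d,*q,'scene'))
print(r.sense()['tool_pos'])
E
```

```text
time: 10.3
tool_pos: [568.0, 315.2, 22.4]
tcp_rot: [179.7, -0.1, 89.9]
ft_force: [5.4, 0.7, -2.7]
finger_gap: 51.1
time: 11.2
tool_pos: [622.6, 316.0, 147.8]
tcp_rot: [179.4, -0.3, 90.0]
ft_force: [0.8, 0.0, 0.9]
finger_gap: 51.0
(array([495.1, 305. ]), 60.7, array([499.2, 287.5])) (array([493.9, 307.5]), 60.7, array([499.4, 288. ]))
(array([531.6, 340.9]), 40.5, array([530.8, 340.7]))
[619.22604614 314.8206646  141.01364939]
```

```bash
python3 -m pendant '[[0.6,17,-25.5,0,0],[0.6,17,-25.5,0,0],[0.6,17,-25.5,0,0],[0.6,17,-25.5,0,0],[0.6,17,-25.5,0,0]]'
python3 -m pendant '[[0.6,0,0,0,8.5],[0.6,0,0,0,8.5],[0.6,0,0,0,8.5],[0.6,0,0,0,8.5],[0.6,0,0,0,8.5],[0.6,0,0,0,8.5],[0.6,0,0,0,8.5],[0.6,0,0,0,8.5],[0.6,0,0,0,8.5],[0.6,0,0,0,8.5]]'
python3 -m pendant '[[0.6,0,0,0,5],[0.6,0,0,0,0]]'
python3 - <<'E'
from h import *
im,d=snap('top','t3.png')
q=((490,314),56,62.5); print(lidz(im,d,*q),lid(im,*q))
E
```

```text
time: 11.8
tool_pos: [488.1, 398.9, 136.6]
tcp_rot: [-179.8, 0.2, 90.0]
ft_force: [-0.2, 0.1, 0.2]
finger_gap: 51.3
time: 12.8
tool_pos: [489.2, 398.4, 136.6]
tcp_rot: [179.9, 0.3, 4.7]
ft_force: [0.2, 0.1, 0.1]
finger_gap: 51.5
time: 13.0
tool_pos: [489.4, 398.5, 136.8]
tcp_rot: [179.9, 0.2, -0.0]
ft_force: [-0.7, -0.6, 0.5]
finger_gap: 51.6
(array([491.4, 313.5]), 62.0, array([491.9, 313.4])) (array([492.2, 313.7]), 61.4, array([491.7, 313.7]))
```

View pics/t3.png

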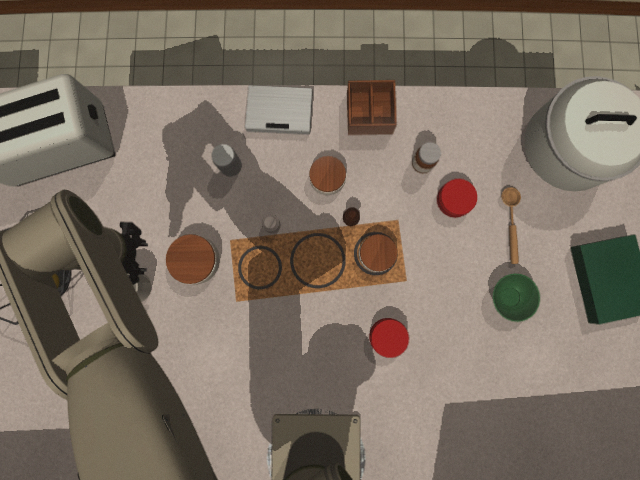

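The arm is clear and the big dish stands at (491.5, 313.5). I can now push it straight along −y to the middle ring.

```bash
python3 -m pendant '[[0.6,3.5,0,40,0],[0.6,0,0,40,0],[0.6,0,0,40,0],[0.6,0,0,0,0],[0.6,0,10,0,0],[0.6,0,17,0,0],[0.6,0,17,0,0],[0.6,0,17,0,0],[0.6,0,17,0,0],[0.6,0,17,0,0]]'
python3 -m pendant '[[0.6,0,17,0,0],[0.6,0,17,0,0],[0.6,0,17,0,0],[0.6,0,17,0,0],[0.6,0,17,0,0],[0.6,0,17,0,0],[0.6,0,17,0,0],[0.6,0,17,0,0],[0.6,0,17,0,0],[0.6,0,17,0,0]]'
python3 -m pendant '[[0.6,0,17,0,0],[0.6,0,17,0,0],[0.6,0,14,0,0],[0.6,0,10,0,0],[0.6,0,6,0,0],[0.6,0,2,0,0],[0.6,0,0,0,0],[0.6,0,0,0,0]]'
python3 - <<'E'
from h import *
im,d=snap('top')
q=((494,1),56,62.5); print(lidz(im,d,*q))
im,d=snap('scene');print(lidz(im,d,*q,'scene'))
E
```

```text
time: 14.05
tool_pos: [496.4, 304.8, 22.2]
tcp_rot: [-179.8, -0.2, 0.1]
ft_force: [-0.1, 6.9, 2.3]
finger_gap: 51.2
time: 15.05
tool_pos: [496.7, 134.6, 22.2]
tcp_rot: [-179.8, -0.3, 0.1]
ft_force: [0.4, 8.9, 4.4]
finger_gap: 50.9
time: 15.85
tool_pos: [496.7, 68.3, 22.0]
tcp_rot: [-179.9, -0.3, 0.1]
ft_force: [-0.2, 5.6, 4.0]
finger_gap: 51.2
(array([496.3,  -2.6]), 60.2, array([496. , -20.8]))
(array([501.2,   2.1]), 66.1, array([503.8,  -3.5]))
```

```bash
python3 -m pendant '[[0.6,0,-20,0,0],[0.6,0,-20,-40,0],[0.6,0,0,-40,0],[0.6,0,0,-40,0],[0.6,33,29,0,0],[0.6,33,29,0,0],[0.6,33,29,0,0],[0.6,33,29,0,0],[0.6,33,29,0,0],[0.6,33,29,0,0]]'
python3 -m pendant '[[0.6,33,29,0,0],[0.6,0,0,0,-7.3],[0.6,0,0,0,-7.3],[0.6,0,0,0,0],[0.6,0,0,0,0]]'
python3 - <<'E'
from h import *
im,d=snap('top','t4.png')
for q in (((494,1),56,62.5),((710,-23),46,47.5),((512,-151),46,47.5)): print(lidz(im,d,*q))
E
```

```text
time: 16.95
tool_pos: [694.1, -68.2, 141.4]
tcp_rot: [179.9, -0.1, 0.0]
ft_force: [-0.1, 0.1, 0.5]
finger_gap: 51.2
time: 17.45
tool_pos: [726.0, -95.3, 140.7]
tcp_rot: [179.9, -0.1, 14.4]
ft_force: [-0.3, 0.2, -0.1]
finger_gap: 51.3Traceback (most recent call last):
  File "<stdin>", line 3, in <module>
  File "h.py", line 45, in lidz
    c=max(cv2.findContours(m,0,1)[0],key=cv2.contourArea);w=world(cam,c,h)
ValueError: max() iterable argument is empty
```

View pics/t4.png

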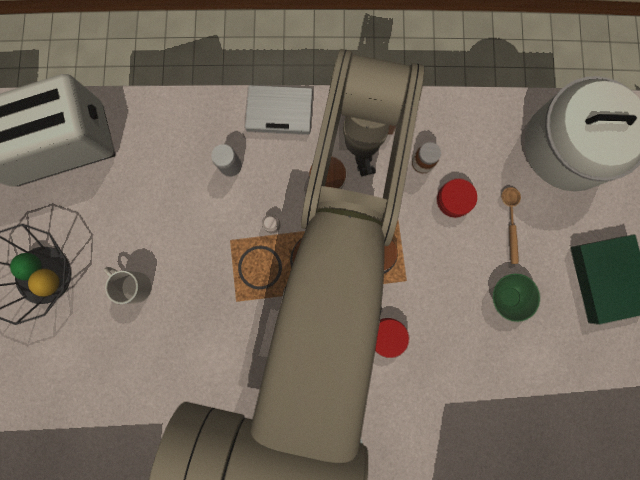

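The arm hides the dishes here, but nothing near the second small dish has been touched. I'll push it through the gap between the salt and the tea can along the line I worked out.

```bash
python3 -m pendant '[[0.6,2.7,0,42,0],[0.6,0,0,42,0],[0.6,0,0,40,0],[0.6,0,0,0,0],[0.6,0,-10,0,0],[0.6,0,-17,0,0],[0.6,0,-17,0,0],[0.6,0,-17,0,0],[0.6,0,-17,0,0],[0.6,0,-17,0,0]]'
python3 -m pendant '[[0.6,0,-17,0,0],[0.6,0,-17,0,0],[0.6,0,-6,0,0],[0.6,0,0,0,0]]'
python3 - <<'E'
from h import *
im,d=snap('top','t5.png')
q=((690,60),46,47.5)
for c in('top','scene'):
  try:
    im,d=snap(c); print(c,lidz(im,d,*q,c),lid(im,*q,c))
  except Exception as e: print(c,e)
E
```

```text
time: 18.5
tool_pos: [706.8, -1.0, 19.3]
tcp_rot: [179.8, -0.3, 14.7]
ft_force: [2.2, -6.4, 5.1]
finger_gap: 51.4
time: 18.9
tool_pos: [696.0, 39.1, 18.5]
tcp_rot: [179.9, -0.3, 14.8]
ft_force: [0.9, 0.3, 0.1]
finger_gap: 51.1
top (array([681.9,  88.5]), 46.8, array([675.5,  93.7])) (array([681.7,  88. ]), 46.3, array([675.3,  93.5]))
scene (array([686.8,  88.3]), 49.2, array([687.1,  91.8])) (array([684.6,  87.2]), 47.6, array([686.4,  85.9]))
```

View pics/t5.png

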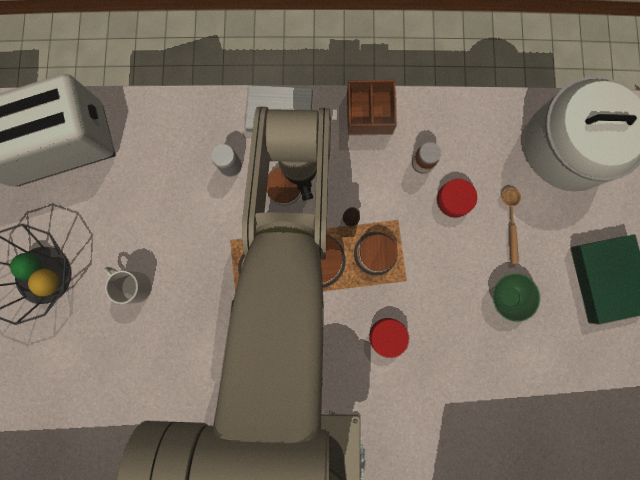

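```bash
python3 -m pendant '[[0.6,0,-10,0,0],[0.6,0,-17,0,0],[0.6,0,-17,0,0],[0.6,0,-17,0,0],[0.6,0,-17,0,0],[0.6,0,-17,0,0],[0.6,0,-17,0,0],[0.6,0,-17,0,0],[0.6,0,-17,0,0],[0.6,0,-17,0,0]]'
python3 -m pendant '[[0.6,0,-17,0,0],[0.6,0,-17,0,0],[0.6,0,-14,0,0],[0.6,0,-6,0,0],[0.6,0,-2,0,0],[0.6,0,0,0,0],[0.6,0,20,0,0],[0.6,0,10,-40,0],[0.6,0,0,-40,0],[0.6,0,0,-40,0]]'
python3 - <<'E'
from h import *
q=((625,300),46,47.5)
for c in('top','scene'):
    im,d=snap(c); print(c,lidz(im,d,*q,c),lid(im,*q,c))
print(r.sense()['tool_pos'])
E
```

```text
time: 20.05
tool_pos: [653.6, 194.3, 16.1]
tcp_rot: [179.9, -0.0, 14.6]
ft_force: [1.6, -5.2, 4.3]
finger_gap: 51.4
time: 21.05
tool_pos: [645.9, 217.7, 135.2]
tcp_rot: [-180.0, 0.2, 14.6]
ft_force: [0.0, 0.0, 0.8]
finger_gap: 51.1
top (array([623. , 300.1]), 46.0, array([620.7, 308.1])) (array([624.6, 298.2]), 46.3, array([620.8, 307.1]))
scene (array([630.8, 294.4]), 49.7, array([630.7, 296.1])) (array([627.7, 295. ]), 48.0, array([629.4, 296.3]))
[650.69234382 219.3748459  143.0706987 ]
```

```bash
python3 -m pendant '[[0.6,21,-40,0,0],[0.6,21,-40,0,0],[0.6,21,-40,0,0],[0.6,0,0,0,8.57],[0.6,0,0,0,8.57],[0.6,0,0,0,8.57],[0.6,0,0,0,8.57],[0.6,0,0,0,8.57],[0.6,0,0,0,8.57],[0.6,0,0,0,8.57]]'
python3 -m pendant '[[0.6,0,0,0,0],[0.6,0,0,0,0]]'
python3 - <<'E'
from h import *
im,d=snap('top','t6.png')
for q in (((625,300),46,47.5),((494,1),56,62.5),((512,-151),46,47.5)): print(lidz(im,d,*q))
print(lid(im,(625,300),46,47.5))
E
```

```text
time: 22.15
tool_pos: [677.0, 350.2, 133.6]
tcp_rot: [179.9, 0.1, -45.7]
ft_force: [0.1, -0.3, -0.9]
finger_gap: 51.1
time: 22.35
tool_pos: [677.1, 350.7, 134.2]
tcp_rot: [179.9, 0.0, -45.1]
ft_force: [-0.8, -0.3, 0.6]
finger_gap: 50.7
(array([625.5, 295.5]), 46.9, array([625.3, 295.3]))
(array([4.963e+02, 4.000e-01]), 61.6, array([4.964e+02, 3.000e-01]))
(array([ 511.7, -150.8]), 47.1, array([ 511.7, -151.3]))
(array([625.1, 296.4]), 46.3, array([624.8, 296.3]))
```

View pics/t6.png

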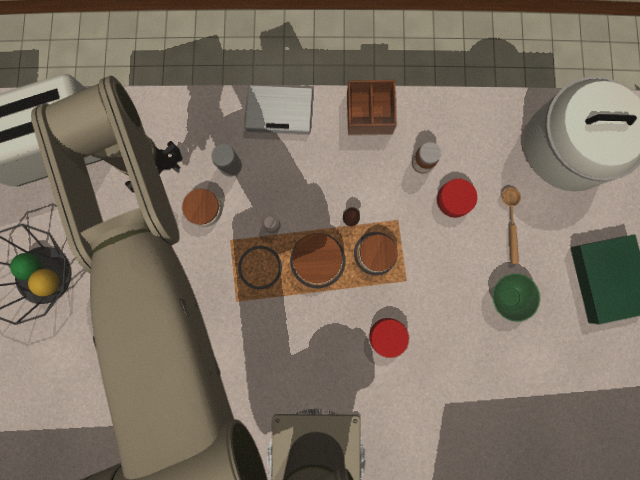

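```bash
python3 -m pendant '[[0.6,3.4,0,40,0.5],[0.6,0,0,40,0],[0.6,0,0,38,0],[0.6,0,0,0,0],[0.6,0,10,0,0],[0.6,0,17,0,0],[0.6,0,17,0,0],[0.6,0,17,0,0],[0.6,0,17,0,0],[0.6,0,17,0,0]]'
python3 -m pendant '[[0.6,0,17,0,0],[0.6,0,17,0,0],[0.6,0,17,0,0],[0.6,0,17,0,0],[0.6,0,17,0,0],[0.6,0,17,0,0],[0.6,0,17,0,0],[0.6,0,12,0,0],[0.6,0,6,0,0],[0.6,0,2,0,0]]'
python3 -m pendant '[[0.6,0,0,0,0],[0.6,0,0,0,0],[0.6,0,-20,0,0],[0.6,0,-20,-40,0],[0.6,0,-40,-30,0],[0.6,0,-45,-30,0],[0.6,0,-45,0,0],[0.6,0,-45,0,0],[0.6,0,0,0,0],[0.6,0,0,0,0]]'
python3 - <<'E'
from h import *
im,d=snap('top','t7.png')
for q in (((475,150),46,47.5),((494,1),56,62.5),((512,-151),46,47.5)): print(lidz(im,d,*q))
E
```

```text
time: 23.4
tool_pos: [612.7, 283.4, 20.3]
tcp_rot: [-179.8, -0.1, -45.7]
ft_force: [1.2, -0.2, -1.2]
finger_gap: 51.2
time: 24.4
tool_pos: [513.8, 186.8, 19.9]
tcp_rot: [-179.7, -0.1, -45.8]
ft_force: [3.3, 3.4, 3.3]
finger_gap: 51.2
time: 25.4
tool_pos: [662.3, 333.8, 111.5]
tcp_rot: [179.7, 0.1, -45.8]
ft_force: [-0.5, -0.6, -0.9]
finger_gap: 51.1
(array([477.5, 150.2]), 47.0, array([477.9, 151.1]))
(array([4.963e+02, 4.000e-01]), 61.6, array([4.962e+02, 3.000e-01]))
(array([ 511.7, -150.8]), 47.0, array([ 512.2, -151.1]))
```

View pics/t7.png

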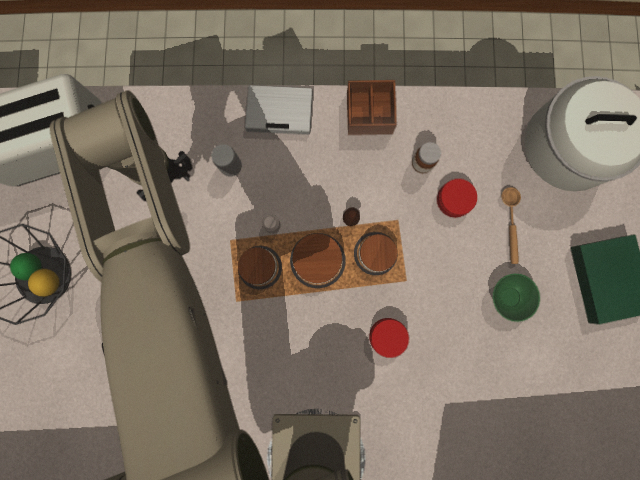

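The top view shows all three dishes inside their rings, at pixels (259,267), (318,260) and (377,252). The bystanders look unmoved and the gripper is clear.

```bash
python3 -c "
from bench import hand_in
print(hand_in())"
```

```text
the job is handed in; nothing more can be done
None
```

I slid all three dishes onto the mat by pushing them with half-open fingers. They stayed on the counter throughout, and I handed the job in at about 25.5 s of the 72 s allowed.

In the last top view, all three measured within about 3 mm of their outlines (12 mm is allowed):

| Dish | Outline | Measured centre (mm) | Outline centre (mm) |
|---|---|---|---|
| Big | Middle | (496, 0) | (494, 1) |
| Small, from the far side of the mat | Left (+y) | (478, 150.5) | (475, 150) |
| Small, from the robot's right | Right (−y) | (512, −151) | (513, −148.5) |

- **Bystanders:** In that view none of the visible ones, nor the red look-alikes, seemed to have moved. I judged this by eye and did not measure it. The arm hid the mug in that picture, but no push came near it.
- **Gripper:** It was about 110 mm up and clear of everything at hand-in. Forces at the end of each move were under about 10 N.
- **Measurements that disagreed:** Colour-based readings of lids on the mat were unusable because the mat is a similar colour, so I used depth instead. Views partly hidden by the arm were off by up to about 40 mm; I measured again once the arm was clear.

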